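# Seat and clamp the wheel centre cap

## Task

Two clamping jigs stand on the paint-shop bench; one is loaded and shut. On the other, whose clamp stands open, push the loose wheel centre cap along the plate until it is fully home against both walls of the V, without lifting it, and then push the clamp's black handle over past centre so that it snaps shut on the cap. Leave the loaded jig and everything else on the bench where it is.

Things in the scene. Friction and masses are not known exactly. Their poses are not given: they have to be found in the camera images.
- jig: The open jig, a fixed steel plate, yawed up to 0.3 rad. Origin on the bench under the cap's seated centre, z up. In its frame (mm): plate x -100..55, y -50..115, top at z 12. Two smooth upright plastic walls 12 thick, z 12 to 28, form a 60 degree V open towards -x: the cap is pushed along +x into it.
- jig_home (a point): Fixed point on the open jig's plate top (jig frame 0, 0, 12 mm): the centre of the cap's underside when the cap touches both walls of the V.
- cap: The loose wheel centre cap: plain aluminium disc with a bevelled top edge, 60 mm across, 20 mm high, about 110 g. Origin: centre of its underside. It lies flat on the open jig's plate, 30 to 55 mm short of its seat and up to 10 mm to one side.
- jig_hinge (a point): Fixed point: middle of the open jig's clamp hinge, jig frame (0, 85, 48) mm; the hinge runs along the jig's x, between two side plates (x +-17, y 67 to 103, up to z 62 mm). Handle and clamp arm are one rigid rocker.
- clamp (a joint): Open jig's lever angle, rad. 0 = open, handle leaning 0.7 rad from upright to the jig's +y, arm up. Grows as the handle is pushed to -y. A spring drives it away from centre (0.70) both ways, about 0.35 N m at the ends (4 N at the handle's end); past centre it snaps by itself onto the cap, stopping near 1.40 (1.45 with nothing under the foot), handle then 0.7 rad to -y.
- clamp_tip (a point): End of the open jig's black round handle (16 mm thick, rounded end 8 mm beyond this point), 100 mm from the hinge. Moves with the lever: jig frame (0, 149, 124) mm when open, (0, 85, 148) upright, (0, 21, 124) shut.
- clamp_pad (a point): Centre of the underside of the 16 mm rubber pad on the spindle near the end of the clamp arm, 85 mm from the hinge. Turns with the lever. Open, arm and spindle stand up over jig frame y 45 to 85 mm, to z 150 mm; shut, the pad presses the middle of the cap's top with about 4 N.
- full_jig: The second, identical jig; same frame, but its cap is already seated and its clamp shut (handle leaning towards its -y). To be left alone. The two jigs may stand either way round, about 340 mm apart along y.
- full_clamp (a joint): Angle in rad of the second jig's lever; 0 = shut, negative towards open (-1.4), centre -0.7. Must stay shut.
- nut: Bystander: a plain steel wheel-stud sleeve, 24 mm across, 22 mm high, standing between the two jigs. Origin: centre of its underside.
- tape: Bystander: a roll of masking tape lying flat, 90 mm across, 24 mm high. Origin: centre of its underside.
- sanding_block: Bystander: a cork sanding block 110 x 60 x 35 mm. Origin: centre of its underside.
- tin: Bystander: a small closed paint tin, 74 mm across, 100 mm high. Origin: centre of its underside.
- mixing_cup: Bystander: an open white plastic mixing cup, 70 mm across, 80 mm high. Origin: centre of its underside.
- screwdriver: Bystander: a screwdriver about 200 mm long, lying on the bench outside the right-hand jig. Origin: under the middle of its length.
- brush: Bystander: a flat brush about 200 mm long, lying on the bench at the far left. Origin: under the middle of its length.

How it is judged:
On the way, in this order (a step that is already met when the one before it is completed fails the run):
1. the cap is fully home in the V (within 4 mm of its seat) while the clamp is still open (below 0.5 rad) (horizontal distance between cap and jig_home below 0.004 m and value of joint clamp below 0.5 rad), for 0.2 s.
2. the lever has been pushed past centre and has snapped shut (above 1.33 rad) (value of joint clamp above 1.33 rad), for 0.2 s.
At the end, for the whole second after the job is handed in: The cap lies flat and still on the open jig's plate, its centre within 4 mm of its seat in the V; the lever is snapped shut (above 1.33 rad) with the pad pressing on the cap with more than 1.5 N; the second jig is still shut (horizontal distance between cap and jig_home below 0.004 m and value of joint clamp above 1.33 rad and contact force between clamp and cap above 1.5 N and z of cap in the frame of jig_home below 0.003 m and angle between cap's own z axis and vertical below 0.06 rad and linear speed of cap below 0.01 m/s and value of joint full_clamp above -0.1 rad); the robot touches nothing.
It fails at once if the cap is lifted more than 8 mm off the jig's plate (z of cap in the frame of jig_home above 0.008 m).
It fails at once if the cap tips by more than 0.3 rad (angle between cap's own z axis and vertical above 0.3 rad).
It fails at once if the second jig's lever is moved off its shut position (below -0.2 rad) (value of joint full_clamp below -0.2 rad).
It fails at once if a bystander is moved by more than 30 mm (distance of any of nut, tape, sanding_block, tin, mixing_cup, screwdriver, brush from where it was at the start of the episode above 0.03 m).
It also fails if it takes over 45 s, if anything falls off the work surface, if the arm or the gripper's body presses on something with over 40 N, if the wrist force passes 120 N, or if a joint passes its speed limit or range.

## Robot

A 7-joint arm with a two-finger parallel gripper is mounted at the origin on the work surface. World frame = base frame: x ahead of the robot, y to its left, z up, the work surface at z = 0. Lengths are in m, angles in rad, forces in N, time in s.
With the tool pointing down it reaches from about 0.425 to 0.95 m from the base axis. Payload 4.7 kg.
Tool frame: the origin (TCP) lies at the very end of the fingers, on their centre line; the grasp point (between the pads) lies 19 mm behind it; z points along the fingers, y is the line along which they close (so a half turn about z gives the same grasp; the last joint's range is limited). The gripper opens to 85 mm and grips with 20 to 120 N. Pads are 22 mm wide; open, the fingers measure 114 mm over their backs; the gripper's body (76 mm by 85 mm) begins 54 mm behind the grasp point. The pads swing forward as they close: fully open they stand 13 mm farther back than shut.
Start: joints at [-1.242, 0.469, -0.049, 1.532, 0.024, 1.141, -0.082], TCP at [0.236, 0.632, 0.231] pointing down, gripper open.
Joint ranges: [-2.59, 2.59], [-0.33, 1.99], [-1.39, 1.29], [0.1, 2.45], [-1.04, 4.18], [0.21, 1.99], [-2.66, 2.66]. Speed limits (rad/s): [2.57, 2.57, 3.14, 3.14, 3.14, 3.14, 3.14].

## Interface

Orientations are given as a unit quaternion [w, x, y, z].
In Python, from workcell import ctrl, vision gives the robot as it stands. The module is installed in compiled form; this text tells all that it offers.
- The arm moves only by the tool servo_tool, never from a script. Its argument "plan" is a list of rows, each a list of 3 entries, a list of its own where there are three numbers: the shift along the world's x, y, z scaled (see below), then the turn, a rotation vector about the world's x, y, z scaled (see below), then the closure, from 0 (fully open) to 1 (shut). A call has 1 to 20 rows; each row is the pose to reach, as a shift and turn from the pose commanded when the call began; what a row does not reach only later rows make up. The controller multiplies each number of a shift by 0.2 m and each number of a turn by 30 degrees. A row lasts 1/10 s, in which the tool goes at most 50 mm and 8.59 degrees, less where a joint would pass 70% of its speed; a pose out of reach is approached as far as the arm can. A call with a number of a shift or a turn outside -1 to 1 is refused whole. A call with a gripper value outside its range is refused whole. The fingers move at their own pace and stop on an object; the grip force is fixed at half the most. Time passes only in rows, so rows that repeat a pose let the fingers close. It gives the time, the measured TCP pose, the force, the opening and the grip force at its end, in the units of the state.
- ctrl.read_state(): the state, without advancing time (a new reading comes with each control period).
- vision.snapshot(name): name is "scene" or "top" or "wrist"; returns the picture (400x640x3 uint8, red, green, blue); there is no depth.
- vision.camera_params(name): a dict with "K" (3x3 intrinsics, pixels), "R" (3x3) and "t" (3): a world point X has camera coordinates R X + t; the wrist camera has in their place "mount" (4x4, takes a point from camera to tool coordinates, whose origin is the TCP and whose axes are the flange's). Camera axes: x right, y down, z forward; pixel columns grow to the right and rows downward; lengths in m; the calibration is good to about 2 mm. The wrist camera is an equidistant fisheye: a pixel r from the principal point sees the ray r / f radians off the axis. A picture is of the moment at which its call begins: read the wrist's pose just before it. camera_params takes no time and is no camera call.
- ctrl.finish_job(): hands the job in; it is judged then, once.
The state is a dict: "time_s": time; "joint_pos": joint angles; "qd": joint speeds; "effort": joint torques, N m; "eef_pos": TCP position; "tool_rot": TCP orientation; "force": force on the tool from outside, world axes, zero at the start; "moment": the same for the moment, N m; "width": finger opening in m; "finger_force": force on a finger pad.
Only numpy, scipy, OpenCV 4.12 (cv2) and the standard library are available. Lean on these libraries where they do the work, as an engineer would, in place of code of your own. Each camera call takes 0.05 s, during which the arm holds its last target. There are 200 camera calls.

## Working session

There is one attempt and no reset: what is moved stays moved. The work goes in short steps, Python scripts to look and compute and a tool call to move; the robot and the scene stay as the last step left them, time stands still between calls to the robot, and variables do not carry over. Pictures are saved under pics/ and viewed, at most 10 in all, crops included, and the job is handed in when it is done.

Besides the shell and the picture viewer there is one more tool, called after "Emit:" as name(argument=value, ...) on one line, values as JSON. servo_tool: Moves the arm, as the interface text tells. Shifts and turns lie within -1 to 1; 1 stands for 0.2 m of shift or 30 degrees of turn. Its arguments: {"type":"object","properties":{"plan":{"type":"array","items":{"type":"array"}}},"required":["plan"]}

```bash
mkdir -p pics
python3 - <<'E'
from workcell import ctrl, vision
import cv2,numpy as np
for n in ("top","scene"):
    im=vision.snapshot(n); cv2.imwrite(f"pics/{n}0.png",im[:,:,::-1])
    p=vision.camera_params(n); print(n,{k:np.round(v,4).tolist() for k,v in p.items()})
p=vision.camera_params("wrist");print({k:np.round(v,4).tolist() for k,v in p.items()})
s=ctrl.read_state();print(s)
E
```

```text
top {'K': [[389.2884, 0.0, 313.7885], [0.0, 389.2884, 204.6384], [0.0, 0.0, 1.0]], 'R': [[-0.0266, -0.9996, 0.0129], [-0.9934, 0.025, -0.1116], [0.1112, -0.0157, -0.9937]], 't': [0.0006, 0.5506, 1.2149]}
scene {'K': [[445.5367, 0.0, 323.0008], [0.0, 445.5367, 199.406], [0.0, 0.0, 1.0]], 'R': [[0.6933, 0.7205, -0.0124], [0.3841, -0.3841, -0.8396], [-0.6097, 0.5774, -0.543]], 't': [-0.3723, -0.114, 1.6722]}
{'K': [[309.7069, 0.0, 317.6389], [0.0, 309.7069, 195.7992], [0.0, 0.0, 1.0]], 'mount': [[0.0003, -0.9566, -0.2913, 0.0744], [1.0, 0.0002, 0.0003, 0.0005], [-0.0002, -0.2913, 0.9566, -0.1427], [0.0, 0.0, 0.0, 1.0]]}
{'time_s': 0.1, 'joint_pos': array([-1.24188015,  0.46936558, -0.04857988,  1.53353581,  0.02409481,
        1.14101002, -0.08230006]), 'qd': array([-0.00045727, -0.00026019,  0.00109683, -0.00105836,  0.00056124,
       -0.00079237,  0.00130835]), 'effort': array([ 1.86089186e-03, -5.11511528e+01, -4.61195328e-02, -2.38389301e+01,
        1.09011898e-02,  4.43545694e-03, -7.58677345e-06]), 'eef_pos': array([0.23622032, 0.63177407, 0.23037945]), 'tool_rot': array([-1.23864257e-04,  1.77948983e-01,  9.84039333e-01, -8.57854768e-04]), 'force': array([-0.10672831, -0.36975384,  0.41093727]), 'moment': array([ 0.02258182,  0.02861361, -0.03984226]), 'finger_force': 0.0, 'width': 0.0851011953851885}
```

View pics/top0.png

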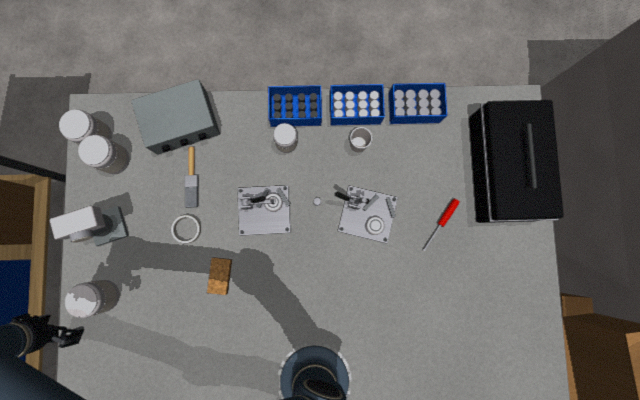

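View pics/scene0.png

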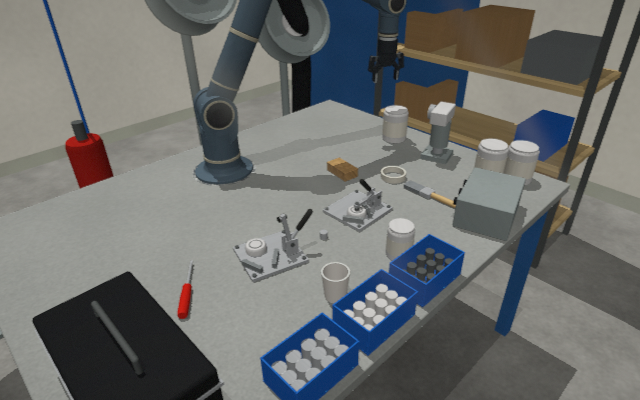

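The open jig is the right-hand one in the top view: plate about (340–397, 187–242), cap at (375, 226), handle at (342, 190). The loaded jig is at (264, 210) and the nut at (317, 201). I'll zoom in on the open jig.

```bash
cat > h.py <<'E'
import numpy as np,cv2
from workcell import ctrl, vision
def ray_top(uv,z,n="top"):
    p=vision.camera_params(n); K,R,t=map(np.array,(p["K"],p["R"],p["t"]))
    d=R.T@np.linalg.inv(K)@np.array([*uv,1.]); o=-R.T@t
    return o+d*(z-o[2])/d[2]
def proj_top(X,n="top"):
    p=vision.camera_params(n); K,R,t=map(np.array,(p["K"],p["R"],p["t"]))
    c=K@(R@np.asarray(X)+t); return c[:2]/c[2]
E
python3 - <<'E'
from h import *
im=cv2.imread("pics/top0.png")[170:260,300:420]
cv2.imwrite("pics/c1.png",cv2.resize(im,None,fx=6.5,fy=6.5,interpolation=cv2.INTER_CUBIC))
E
```

```text
(no output)
```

View pics/c1.png

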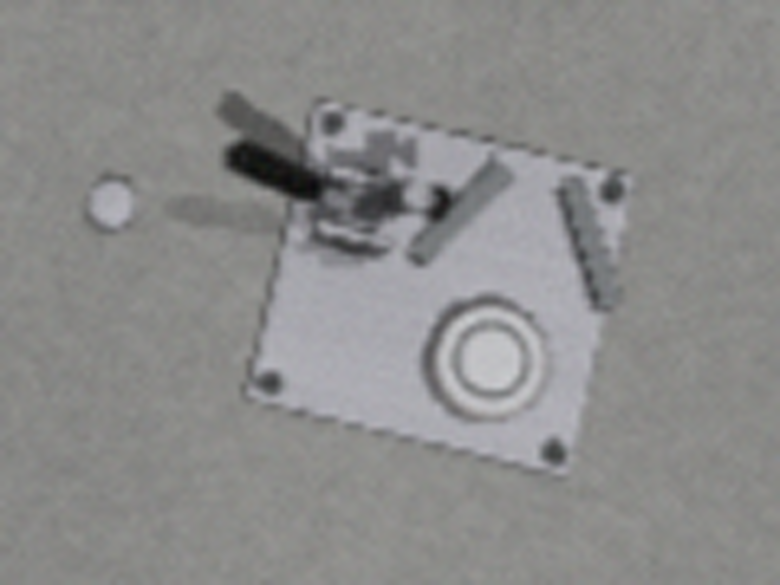

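The crop shows plate corners at about (315,100), (630,172), (567,473) and (248,398), the cap's top centre at (490,360), and the handle end at (232,158).

```bash
cat >> h.py <<'E'
def fit(W,J):
    W=np.array(W)[:,:2];J=np.array(J,float)
    a=J-J.mean(0);b=W-W.mean(0)
    th=np.arctan2((a[:,0]*b[:,1]-a[:,1]*b[:,0]).sum(),(a*b).sum())
    R=np.array([[np.cos(th),-np.sin(th)],[np.sin(th),np.cos(th)]])
    t=W.mean(0)-R@J.mean(0)
    return th,t,W-(J@R.T+t)
E
python3 - <<'E'
from h import *
px=lambda u,v:(300+(u+.5)/6.5-.5,170+(v+.5)/6.5-.5)
W=[ray_top(px(*c),.012) for c in[(315,100),(630,172),(567,473),(248,398)]]
J=np.array([(55,115),(55,-50),(-100,-50),(-100,115)])/1e3
th,t,r=fit(W,J);print(th,t,r*1e3)
R=np.array([[np.cos(th),-np.sin(th)],[np.sin(th),np.cos(th)]])
cap=ray_top(px(490,360),.032)[:2];print(cap,R.T@(cap-t)*1e3)
tip=ray_top(px(236,160),.124)[:2];print(tip,R.T@(tip-t)*1e3)
nut=ray_top(px(112,203),.022)[:2];print(nut,R.T@(nut-t)*1e3)
E
```

```text
-0.2545217727854179 [ 0.53322753 -0.22390657] [[-0.9440385  -1.19803833]
 [ 0.12942022  1.40882925]
 [ 0.56754264  1.26597717]
 [ 0.24707565 -1.47676809]]
[ 0.48029204 -0.20665797] [-55.57301098   3.36468281]
[ 0.56956811 -0.07860326] [ -1.41503174 149.77211724]
[ 0.56361156 -0.02384195] [-20.96762972 201.26947651]
```

Emit:
servo_tool(plan=[[[0.5,-0.5,0],[0,0,0],1],[[1,-1,0],[0,0,0],1],[[1,-1,0],[0,0,0],1],[[1,-1,0],[0,0,0],1],[[1,-1,0],[0,0,0],1],[[1,-1,0],[0,0,0],1],[[1,-1,0],[0,0,0],1]])

```text
time_s: 0.8
eef_pos: [0.4416, 0.4263, 0.2311]
tool_rot: [0.001, 0.183, 0.983, -0.001]
force: [0.9, -0.5, 0.6]
width: -0.0003
finger_force: 0.0
```

Emit:
servo_tool(plan=[[[0,-1,0],[0,0,0.2],1],[[0,-1,0],[0,0,0.2],1],[[0,-1,0],[0,0,0.2],1],[[0,-1,0],[0,0,0.2],1],[[0,-1,0],[0,0,0.2],1]])

```text
time_s: 1.3
eef_pos: [0.4362, 0.2254, 0.2311]
tool_rot: [-0.0, 0.131, 0.991, -0.002]
force: [0.4, 1.4, -0.6]
width: 0.0001
finger_force: 0.0
```

Emit:
servo_tool(plan=[[[0,-1,0],[0,0,0],1],[[0,-1,0],[0,0,0],1],[[0,-1,0],[0,0,0],1],[[0,-1,0],[0,0,0],1],[[0,-1,0],[0,0,0],1]])

```text
time_s: 1.8
eef_pos: [0.4359, 0.0267, 0.2314]
tool_rot: [-0.0, 0.131, 0.991, -0.001]
force: [-0.1, 0.8, -0.2]
width: -0.0003
finger_force: 0.0
```

Emit:
servo_tool(plan=[[[0,-1,0],[0,0,0],1],[[0,-1,0],[0,0,0],1],[[0,-1,0],[0,0,0],1],[[0,-1,0],[0,0,0],1],[[0,-1,0],[0,0,0],1],[[0,-1,0],[0,0,0],1]])

```text
time_s: 2.4
eef_pos: [0.4367, -0.1673, 0.2311]
tool_rot: [-0.0, 0.127, 0.992, 0.0]
force: [0.6, 0.6, -0.6]
width: 0.0004
finger_force: 0.0
```

```bash
cat >> h.py <<'E'
from scipy.spatial.transform import Rotation as Ro
def wcam():
    s=ctrl.read_state();q=s["tool_rot"];R=Ro.from_quat([*q[1:],q[0]]).as_matrix()
    p=vision.camera_params("wrist");M=np.array(p["mount"]);K=np.array(p["K"])
    return R@M[:3,:3],R@M[:3,3]+s["eef_pos"],K
def ray_w(C,uv,z):
    Rc,o,K=C;d=(np.array(uv)-K[:2,2])/K[0,0];r=np.linalg.norm(d)
    v=Rc@np.array([*(d/r*np.sin(r)),np.cos(r)]);return o+v*(z-o[2])/v[2]
def proj_w(C,X):
    Rc,o,K=C;c=Rc.T@(np.asarray(X)-o);a=np.arctan2(np.hypot(*c[:2]),c[2])
    return K[:2,2]+K[0,0]*a*c[:2]/np.hypot(*c[:2])
def j2w(p,th=-.2545,t=(.5332,-.2239)):
    c,s=np.cos(th),np.sin(th);return np.array([t[0]+c*p[0]-s*p[1],t[1]+s*p[0]+c*p[1],*p[2:]])
E
python3 - <<'E'
from h import *
import pickle
C=wcam();im=vision.snapshot("wrist");pickle.dump(C,open("C1.pkl","wb"))
b=np.ascontiguousarray(im[:,:,::-1]);cv2.imwrite("pics/w1raw.png",b)
for p in[(55,115,12),(55,-50,12),(-100,-50,12),(-100,115,12),(0,0,12),(-55.6,3.4,32),(0,149,124),(0,85,48)]:
    u=proj_w(C,j2w(np.array(p)/1e3));print(p,u.round())
    cv2.drawMarker(b,tuple(int(x) for x in u.round()),(0,0,255),cv2.MARKER_CROSS,8,1)
cv2.imwrite("pics/w1.png",cv2.resize(b,(800,500)))
E
```

```text
(55, 115, 12) [378. 283.]
(55, -50, 12) [259. 283.]
(-100, -50, 12) [251. 174.]
(-100, 115, 12) [387. 174.]
(0, 0, 12) [294. 249.]
(-55.6, 3.4, 32) [294. 214.]
(0, 149, 124) [433. 295.]
(0, 85, 48) [362. 262.]
```

View pics/w1.png

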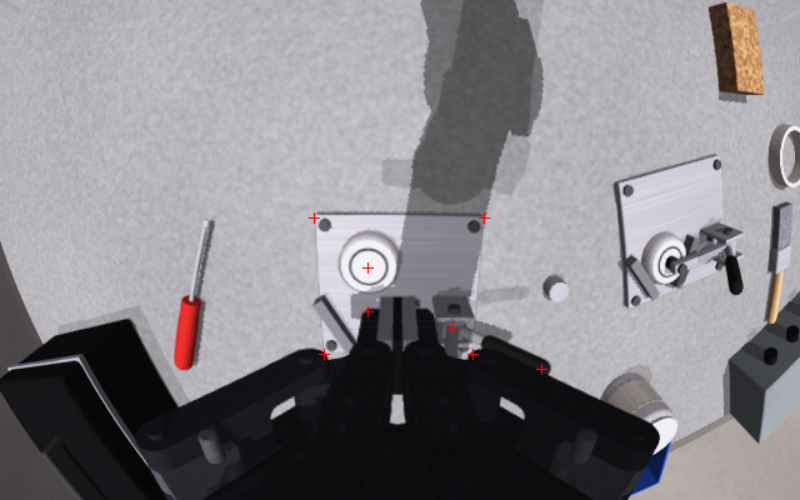

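The wrist view agrees with the estimate: the projected cap and plate marks land within a few pixels, with the cap at (368, 266) in the scaled picture. Next I'll descend behind the cap.

Emit:
servo_tool(plan=[[[-0.065,-0.16,0],[0,0,0],1],[[-0.065,-0.16,-0.25],[0,0,0],1],[[-0.065,-0.16,-0.5],[0,0,0],1],[[-0.065,-0.16,-0.75],[0,0,0],1],[[-0.065,-0.16,-0.9],[0,0,0],1],[[-0.065,-0.16,-1],[0,0,0],1],[[-0.065,-0.16,-1],[0,0,0],1]])

```text
time_s: 3.15
eef_pos: [0.4221, -0.1965, 0.0288]
tool_rot: [-0.003, 0.124, 0.992, 0.001]
force: [-0.1, 0.1, 0.9]
width: 0.0002
finger_force: 0.0
```

Emit:
servo_tool(plan=[[[0,0,-0.03],[0,0,0],1],[[0,0,-0.06],[0,0,0],1],[[0,0,-0.06],[0,0,0],1]])

```text
time_s: 3.45
eef_pos: [0.4238, -0.1993, 0.0196]
tool_rot: [0.0, 0.126, 0.992, 0.0]
force: [0.1, 0.0, 0.0]
width: 0.0
finger_force: 0.0
```

Emit:
servo_tool(plan=[[[0.029,-0.0075,0],[0,0,0],1],[[0.058,-0.015,0],[0,0,0],1],[[0.077,-0.02,0],[0,0,0],1],[[0.097,-0.025,0],[0,0,0],1],[[0.116,-0.03,0],[0,0,0],1],[[0.135,-0.035,0],[0,0,0],1],[[0.155,-0.04,0],[0,0,0],1],[[0.174,-0.045,0],[0,0,0],1],[[0.194,-0.05,0],[0,0,0],1],[[0.213,-0.055,0],[0,0,0],1],[[0.232,-0.06,0],[0,0,0],1],[[0.252,-0.065,0],[0,0,0],1],[[0.271,-0.07,0],[0,0,0],1],[[0.29,-0.0755,0],[0,0,0],1],[[0.29,-0.0755,0],[0,0,0],1]])

```text
time_s: 4.95
eef_pos: [0.4822, -0.2151, 0.0194]
tool_rot: [0.0, 0.126, 0.992, -0.0]
force: [0.2, 0.1, 0.1]
width: -0.0002
finger_force: 0.0
```

Run:
```python
from h import *
import pickle
C=wcam();b=np.ascontiguousarray(vision.snapshot("wrist")[:,:,::-1]);pickle.dump(C,open("C2.pkl","wb"));cv2.imwrite("pics/w2raw.png",b)
t=np.ascontiguousarray(vision.snapshot("top")[:,:,::-1])
# expected seated outline of cap top ring (inner edge of bevel unknown): draw r=30 at z .028
for k in range(0,360,6):
    X=j2w(np.array([.03*np.cos(np.radians(k)),.03*np.sin(np.radians(k)),.026]))
    u=proj_w(C,X); b[int(round(u[1])),int(round(u[0]))]=(0,0,255)
a=cv2.resize(b[150:400,150:500],(800,571),interpolation=cv2.INTER_NEAREST)
cv2.imwrite("pics/w2.png",a);cv2.imwrite("pics/t2.png",t)
```

```text
(no output)
```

View pics/w2.png

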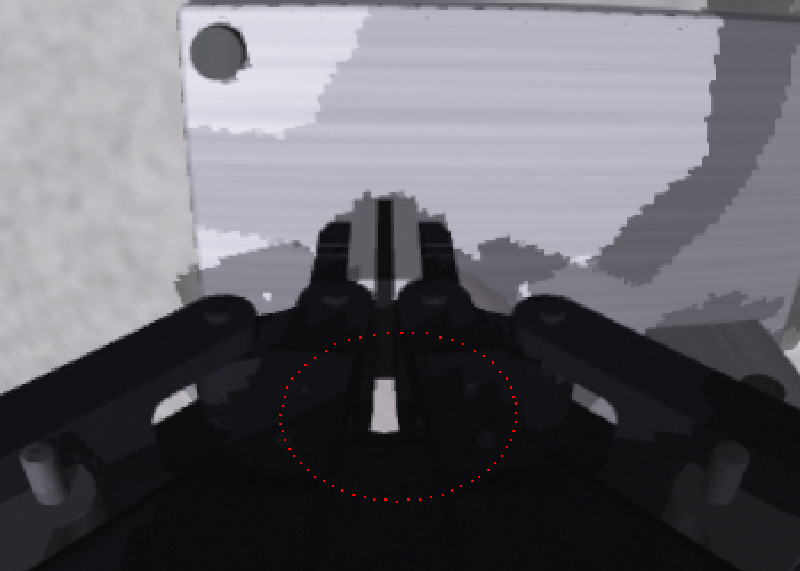

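The gripper hides the cap, as expected. I'll go on pushing in small steps and read the force.

Emit:
servo_tool(plan=[[[0.01,-0.0025,0],[0,0,0],1],[[0.019,-0.005,0],[0,0,0],1],[[0.029,-0.0075,0],[0,0,0],1],[[0.039,-0.01,0],[0,0,0],1],[[0.039,-0.01,0],[0,0,0],1]])

```text
time_s: 5.55
eef_pos: [0.4897, -0.2169, 0.0194]
tool_rot: [0.0, 0.126, 0.992, -0.0]
force: [0.9, -0.1, -0.0]
width: 0.0002
finger_force: 0.0
```

Emit:
servo_tool(plan=[[[0.005,-0.00125,0],[0,0,0],1],[[0.01,-0.0025,0],[0,0,0],1],[[0.01,-0.0025,0],[0,0,0],1]])

```text
time_s: 5.85
eef_pos: [0.4903, -0.217, 0.0191]
tool_rot: [-0.001, 0.126, 0.992, 0.0]
force: [-3.4, 0.7, 0.8]
width: -0.0001
finger_force: 1.5
```

Emit:
servo_tool(plan=[[[0.005,-0.00125,0],[0,0,0],1],[[0.01,-0.0025,0],[0,0,0],1],[[0.01,-0.0025,0],[0,0,0],1]])

```text
time_s: 6.15
eef_pos: [0.4904, -0.2169, 0.0187]
tool_rot: [-0.003, 0.126, 0.992, 0.001]
force: [-6.3, 2.5, 2.1]
width: -0.0001
finger_force: 3.4
```

Run:
```python
from h import *
t=np.ascontiguousarray(vision.snapshot("top")[:,:,::-1])
s=np.ascontiguousarray(vision.snapshot("scene")[:,:,::-1])
u=proj_top([.533,-.224,.03],"scene").astype(int);print(u)
a=cv2.resize(s[u[1]-50:u[1]+40,u[0]-60:u[0]+60],None,fx=5,fy=5,interpolation=cv2.INTER_CUBIC)
cv2.imwrite("pics/s3.png",a);cv2.imwrite("pics/t3.png",t)
```

```text
[261 255]
```

View pics/s3.png

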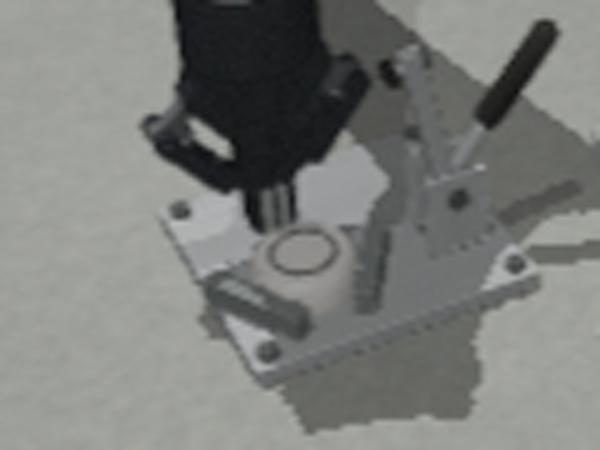

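The cap appears to sit in both walls at crop (305, 260), with the push force steady along jig -x. I'll back off, lift, go round to the handle's far side and verify.

Emit:
servo_tool(plan=[[[-0.07,0.018,0],[0,0,0],1],[[-0.14,0.037,0],[0,0,0],1],[[-0.22,0.057,0],[0,0,0],1],[[-0.22,0.057,0.2],[0,0,0],1],[[-0.22,0.057,0.45],[0,0,0],1],[[-0.22,0.057,0.7],[0,0,0],1],[[-0.22,0.057,0.95],[0,0,0],1],[[-0.22,0.057,1],[0,0,0],1],[[-0.22,0.057,1],[0,0,0],1]])

```text
time_s: 7.15
eef_pos: [0.4511, -0.2069, 0.2216]
tool_rot: [0.003, 0.126, 0.992, -0.0]
force: [0.1, -0.2, -0.8]
width: -0.0002
finger_force: 0.0
```

Emit:
servo_tool(plan=[[[0.17,0.21,0],[0,0,0],1],[[0.33,0.41,0],[0,0,0],1],[[0.5,0.62,0],[0,0,0],1],[[0.67,0.83,0],[0,0,0],1],[[0.67,0.83,0],[0,0,0],1],[[0.67,0.83,0],[0,0,0],1]])

```text
time_s: 7.75
eef_pos: [0.5834, -0.0375, 0.2164]
tool_rot: [-0.002, 0.124, 0.992, -0.0]
force: [-0.2, -0.1, -0.9]
width: -0.0
finger_force: 0.0
```

Run:
```python
from h import *
t=np.ascontiguousarray(vision.snapshot("top")[:,:,::-1])
C=wcam();w=np.ascontiguousarray(vision.snapshot("wrist")[:,:,::-1])
print(C[1])
F=6
a=cv2.resize(t[185:250,320:420],None,fx=F,fy=F,interpolation=cv2.INTER_CUBIC)
for k in range(0,360,10):
    X=j2w(np.array([.03*np.cos(np.radians(k)),.03*np.sin(np.radians(k)),.026]))
    u=(proj_top(X)-[320,185]+.5)*F-.5; cv2.circle(a,tuple(int(x) for x in u),1,(0,0,255),-1)
    u=proj_w(C,X)
    if k==0: print(u)
u=proj_w(C,j2w(np.array([0,0,.032]))).astype(int)
x0=max(u[0]-80,0);y0=max(u[1]-50,0)
b=w[y0:y0+110,x0:x0+200]
b=cv2.resize(b,(600,330),interpolation=cv2.INTER_CUBIC)
for k in range(0,360,10):
    X=j2w(np.array([.03*np.cos(np.radians(k)),.03*np.sin(np.radians(k)),.026]))
    u=(proj_w(C,X)-[x0,y0]+.5)*3-.5; cv2.circle(b,tuple(int(x) for x in u),1,(0,0,255),-1)
a=cv2.resize(a,(406,264))
o=np.zeros((600,600,3),np.uint8);o[:264,:406]=a;o[265:595]=b
cv2.imwrite("pics/m4.png",o);cv2.imwrite("pics/w4.png",w)
```

```text
[ 0.51093922 -0.02108135  0.35992915]
[163.14362302 197.05327677]
```

View pics/m4.png

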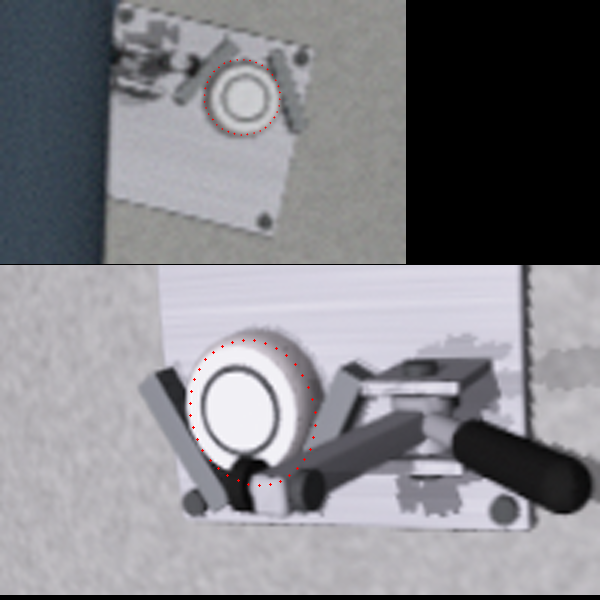

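Run:
```python
from h import *
C=wcam();u=proj_w(C,j2w(np.array([0,0,.032]))).astype(int)
x0=max(u[0]-80,0);y0=max(u[1]-50,0)
A=ray_w(C,(241/3+x0-.3,(409-265)/3+y0-.3),.032)
B=ray_top((245/406*100+320-.4,97/264*65+185-.4),.032)
c,s=np.cos(-.2545),np.sin(-.2545)
for P in(A,B):
    d=P[:2]-[.5332,-.2239];print(P,1e3*(c*d[0]+s*d[1]),1e3*(-s*d[0]+c*d[1]))
# cross-check jig pose: bolt holes near -y edge & plate corners in wrist
for q in[(55,115,12),(55,-50,12)]:
    p=(proj_w(C,j2w(np.array(q)/1e3))-[x0,y0])*3+[1,266];print(q,p)
```

```text
[ 0.52964817 -0.22305062  0.032     ] -3.651268244949313 -0.07219522177076879
[ 0.53259908 -0.22496575  0.032     ] -0.31325354569490194 -1.1827101454208928
(55, 115, 12) [535.17346495 535.27477247]
(55, -50, 12) [186.41177126 529.66819716]
```

The wrist view's plate corners are biased by the same ~3 mm, so both views agree the cap is home. Now for the handle: lower beside it, then push.

Emit:
servo_tool(plan=[[[0,0,-0.17],[0,0,0],1],[[0,0,-0.34],[0,0,0],1],[[0,0,-0.5],[0,0,0],1],[[0,0,-0.5],[0,0,0],1],[[0,0,-0.5],[0,0,0],1]])

```text
time_s: 8.35
eef_pos: [0.5824, -0.0424, 0.1196]
tool_rot: [-0.0, 0.128, 0.992, -0.0]
force: [1.1, -0.2, 0.6]
width: 0.0001
finger_force: 0.0
```

Emit:
servo_tool(plan=[[[-0.01,-0.039,0],[0,0,0],1],[[-0.02,-0.077,0],[0,0,0],1],[[-0.03,-0.116,0],[0,0,0],1],[[-0.04,-0.155,0],[0,0,0],1],[[-0.05,-0.194,0],[0,0,0],1],[[-0.06,-0.232,0],[0,0,0],1],[[-0.07,-0.271,0],[0,0,0],1],[[-0.08,-0.31,0],[0,0,0],1],[[-0.081,-0.31,0],[0,0,0],1]])

```text
time_s: 9.25
eef_pos: [0.5748, -0.0799, 0.1303]
tool_rot: [0.004, 0.12, 0.993, 0.017]
force: [-9.6, 44.7, 59.3]
width: -0.0004
finger_force: 30.7
```

Emit:
servo_tool(plan=[[[0,0,0.1],[0,0,0],1],[[0,0,0.25],[0,0,0],1],[[0,0,0.4],[0,0,0],1],[[0.05,0.2,0.5],[0,0,0],1],[[0.05,0.2,0.5],[0,0,0],1]])

```text
time_s: 9.75
eef_pos: [0.5802, -0.0575, 0.2232]
tool_rot: [0.004, 0.123, 0.992, 0.002]
force: [0.4, 1.2, 0.2]
width: 0.0
finger_force: 0.0
```

Run:
```python
from h import *
C=wcam();w=np.ascontiguousarray(vision.snapshot("wrist")[:,:,::-1])
s=np.ascontiguousarray(vision.snapshot("scene")[:,:,::-1])
print(C[1])
u=proj_w(C,j2w(np.array([0,.08,.03]))).astype(int);print(u)
x0=max(u[0]-130,0);y0=max(min(u[1]-60,270),0)
b=cv2.resize(w[y0:y0+130,x0:x0+240],None,fx=2.5,fy=2.5,interpolation=cv2.INTER_CUBIC)
for q in[(0,149,124),(0,85,48),(0,0,32)]:
    v=(proj_w(C,j2w(np.array(q)/1e3))-[x0,y0])*2.5;cv2.circle(b,tuple(int(x) for x in v),2,(0,0,255),-1)
a=cv2.resize(s[190:300,200:350],None,fx=2.5,fy=2.5,interpolation=cv2.INTER_CUBIC)
o=np.zeros((600,600,3),np.uint8);o[:275,:375]=a;o[275:600,:b.shape[1]]=b[:325]
cv2.imwrite("pics/m5.png",o)
```

```text
[ 0.50702565 -0.03932429  0.36535033]
[234 167]
```

View pics/m5.png

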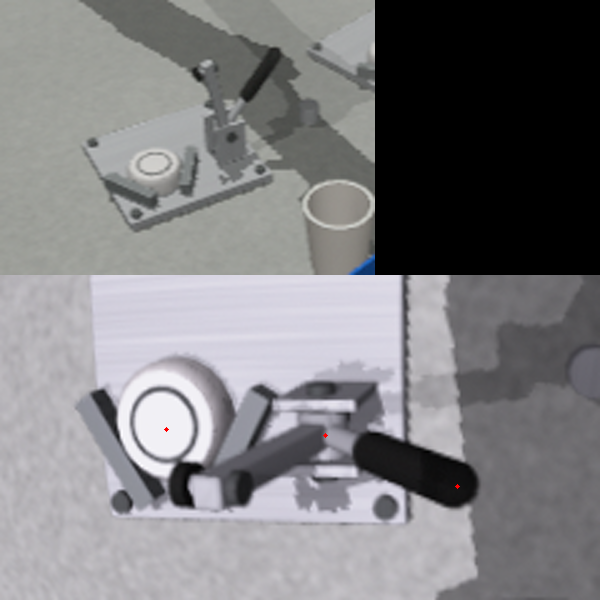

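The lever and cap haven't moved; the handle end is at (458, 487) in the wrist crop, right where predicted. The fingertip was too high and rode up on the rounded end, so I'll repeat lower, rising along with the handle.

Emit:
servo_tool(plan=[[[0.015,0.11,0],[0,0,0],1],[[0.015,0.11,0],[0,0,0],1],[[0.015,0.11,-0.2],[0,0,0],1],[[0.015,0.11,-0.4],[0,0,0],1],[[0.015,0.11,-0.6],[0,0,0],1],[[0.015,0.11,-0.655],[0,0,0],1],[[0.015,0.11,-0.655],[0,0,0],1],[[0.015,0.11,-0.655],[0,0,0],1]])

```text
time_s: 10.65
eef_pos: [0.5811, -0.0414, 0.0898]
tool_rot: [0.001, 0.127, 0.992, -0.0]
force: [0.8, -0.6, 0.1]
width: -0.0002
finger_force: 0.0
```

Emit:
servo_tool(plan=[[[-0.01,-0.039,0],[0,0,0],1],[[-0.02,-0.077,0],[0,0,0],1],[[-0.03,-0.116,0],[0,0,0],1],[[-0.035,-0.135,0.01],[0,0,0],1],[[-0.04,-0.155,0.02],[0,0,0],1],[[-0.045,-0.174,0.03],[0,0,0],1],[[-0.045,-0.174,0.03],[0,0,0],1]])

```text
time_s: 11.35
eef_pos: [0.5738, -0.069, 0.0984]
tool_rot: [0.002, 0.124, 0.992, 0.005]
force: [-1.4, 15.5, 15.9]
width: 0.0002
finger_force: 10.8
```

High finger friction is locking the handle, since its end has to slide up along the finger. I'll move along the handle's arc instead, rising with it.

Emit:
servo_tool(plan=[[[0,0,0.04],[0,0,0],1],[[-0.004,-0.017,0.055],[0,0,0],1],[[-0.009,-0.034,0.07],[0,0,0],1],[[-0.013,-0.051,0.08],[0,0,0],1],[[-0.018,-0.068,0.09],[0,0,0],1],[[-0.018,-0.068,0.09],[0,0,0],1]])

```text
time_s: 11.95
eef_pos: [0.5686, -0.0884, 0.1142]
tool_rot: [0.002, 0.126, 0.992, 0.001]
force: [0.6, 3.5, 2.4]
width: -0.0
finger_force: 2.0
```

Emit:
servo_tool(plan=[[[-0.008,-0.029,0.015],[0,0,0],1],[[-0.015,-0.058,0.025],[0,0,0],1],[[-0.023,-0.087,0.032],[0,0,0],1],[[-0.03,-0.116,0.036],[0,0,0],1],[[-0.038,-0.145,0.036],[0,0,0],1],[[-0.045,-0.174,0.036],[0,0,0],1],[[-0.053,-0.203,0.036],[0,0,0],1],[[-0.06,-0.232,0.036],[0,0,0],1],[[-0.065,-0.252,0.036],[0,0,0],1],[[-0.065,-0.252,0.036],[0,0,0],1]])

```text
time_s: 12.95
eef_pos: [0.554, -0.1402, 0.1195]
tool_rot: [-0.0, 0.127, 0.992, -0.0]
force: [-0.3, 1.0, -0.2]
width: -0.0001
finger_force: 0.0
```

Emit:
servo_tool(plan=[[[0.025,0.1,0.1],[0,0,0],1],[[0.05,0.2,0.3],[0,0,0],1],[[0.08,0.3,0.5],[0,0,0],1],[[0.13,0.5,0.5],[0,0,0],1],[[0.13,0.5,0.5],[0,0,0],1],[[0.13,0.5,0.5],[0,0,0],1]])

```text
time_s: 13.55
eef_pos: [0.5803, -0.0375, 0.2193]
tool_rot: [-0.0, 0.124, 0.992, 0.0]
force: [-0.0, -1.0, -1.4]
width: -0.0006
finger_force: 0.0
```

Run:
```python
from h import *
C=wcam();w=np.ascontiguousarray(vision.snapshot("wrist")[:,:,::-1])
s=np.ascontiguousarray(vision.snapshot("scene")[:,:,::-1])
a=cv2.resize(s[150:300,200:430],None,fx=2.4,fy=2.4,interpolation=cv2.INTER_CUBIC)
u=proj_w(C,j2w(np.array([0,.08,.03]))).astype(int)
x0=max(u[0]-130,0);y0=max(min(u[1]-60,280),0)
b=cv2.resize(w[y0:y0+110,x0:x0+240],None,fx=2,fy=2,interpolation=cv2.INTER_CUBIC)
for q in[(0,21,124),(0,85,48)]:
    v=(proj_w(C,j2w(np.array(q)/1e3))-[x0,y0])*2;cv2.circle(b,tuple(int(x) for x in v),2,(0,0,255),-1)
o=np.zeros((600,600,3),np.uint8);o[:360,:552]=a;o[370:590,:480]=b
cv2.imwrite("pics/m6.png",o)
```

```text
(no output)
```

View pics/m6.png

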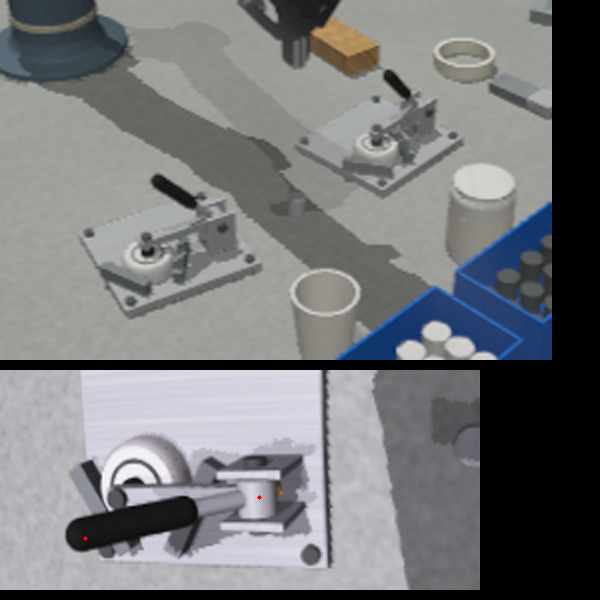

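The clamp is shut: the handle end is at (85, 538) in the lower view, on the predicted shut point. The pad sits on the seated cap, and the loaded jig and the bystanders in view have not moved.

```bash
python3 -c "
from workcell import ctrl
print(ctrl.finish_job())"
```

```text
the job is handed in; nothing more can be done
None
```

The job is handed in: the pictures show the cap pushed home in the V, the clamp snapped shut on it, and the loaded jig untouched; the hand-in gave no verdict, and the first handle push jammed and pressed on the handle end at about 75 N before I backed off and redid it.

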